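# Unload the pressure balance and put its masses away

## Task

The pressure comparison is finished: unload both heads of the balance and put all five masses away, each lying flat, spigot up, in the recess of its own case. Stainless-steel masses belong in the blue-lined cases and brass ones in the red-lined cases, each in the case whose recess is made for its size. Lower every mass into its case; never let one drop.

Things in the scene. Friction and masses are not known exactly. Their poses are not given: they have to be found in the camera images.
- steel_large: Large grey stainless-steel mass: disc 66 mm in diameter, 22 mm thick, 0.58 kg, locating spigot on top (12 mm across, 3 mm high), recess to match underneath (16 mm across, 4 mm deep). Starts on a head of the white and teal pressure balance: round carrier 74 mm across, top 124 mm above the bench. Origin: centre of underside; z up.
- brass_large: Large yellow brass mass: disc 66 mm in diameter, 22 mm thick, 0.62 kg, locating spigot on top (12 mm across, 3 mm high), recess to match underneath (16 mm across, 4 mm deep). Starts on the other head of the balance (heads 170 mm apart; its slate-grey top is 85 mm above the bench; nothing on it stands above 195 mm). Origin: centre of underside; z up.
- steel_medium: Medium grey stainless-steel mass: disc 48 mm in diameter, 22 mm thick, 0.30 kg, locating spigot on top (12 mm across, 3 mm high), recess to match underneath (16 mm across, 4 mm deep). Starts on top of either large mass; masses just rest on one another, 22 mm apart in height, and lift straight off. Origin: centre of underside; z up.
- brass_medium: Medium yellow brass mass: disc 48 mm in diameter, 22 mm thick, 0.32 kg, locating spigot on top (12 mm across, 3 mm high), recess to match underneath (16 mm across, 4 mm deep). Starts on top of the other large mass. Origin: centre of underside; z up.
- steel_small: Small grey stainless-steel mass: disc 30 mm in diameter, 22 mm thick, 0.11 kg, locating spigot on top (12 mm across, 3 mm high), recess to match underneath (16 mm across, 4 mm deep). Starts on top of the medium steel mass. Origin: centre of underside; z up.
- case_steel_large: Large pale wooden case lined with blue felt, for the large stainless-steel mass: square block 102 x 102 mm, 16 mm high, fixed, lid off; round recess in its middle 82 mm across, 6 mm deep, so the felt lies 10 mm above the underside. Origin: centre of underside, on the bench; z up. Beside the cases lies a round dial gauge 35 mm high, not part of the job.
- case_brass_large: Large dark brown wooden case lined with red felt, for the large brass mass: square block 102 x 102 mm, 16 mm high, fixed, lid off; round recess in its middle 82 mm across, 6 mm deep, so the felt lies 10 mm above the underside. Origin: centre of underside, on the bench; z up.
- case_steel_medium: Medium pale wooden case lined with blue felt, for the medium stainless-steel mass: square block 84 x 84 mm, 16 mm high, fixed, lid off; round recess in its middle 64 mm across, 6 mm deep, so the felt lies 10 mm above the underside. Origin: centre of underside, on the bench; z up.
- case_brass_medium: Medium dark brown wooden case lined with red felt, for the medium brass mass: square block 84 x 84 mm, 16 mm high, fixed, lid off; round recess in its middle 64 mm across, 6 mm deep, so the felt lies 10 mm above the underside. Origin: centre of underside, on the bench; z up.
- case_steel_small: Small pale wooden case lined with blue felt, for the small stainless-steel mass: square block 66 x 66 mm, 16 mm high, fixed, lid off; round recess in its middle 46 mm across, 6 mm deep, so the felt lies 10 mm above the underside. Origin: centre of underside, on the bench; z up.
Not all that is in view belongs to the job. Leave any green look-alike of the case_brass_medium alone. What is shaped like the steel_large but green is not meant.

How it is judged:
By the outcome, as a careful person would: the job done as asked, in the order asked, and still so for the second after the job is handed in, with the robot touching nothing.
It also fails if it takes over 144 s, if anything falls off the work surface, if the arm or the gripper's body presses on something with over 40 N, if the wrist force passes 120 N, or if a joint passes its speed limit or range.

## Robot

A 6-joint arm with a two-finger parallel gripper is mounted at the origin on the work surface. World frame = base frame: x ahead of the robot, y to its left, z up, the work surface at z = 0. Lengths are in m, angles in rad, forces in N, time in s.
With the tool pointing down it reaches from about 0.375 to 0.9 m from the base axis. Payload 3.1 kg.
Tool frame: the origin (TCP) lies at the very end of the fingers, on their centre line; the grasp point (between the pads) lies 19 mm behind it; z points along the fingers, y is the line along which they close (so a half turn about z gives the same grasp; the last joint's range is limited). The gripper opens to 85 mm and grips with 20 to 120 N. Pads are 22 mm wide; open, the fingers measure 114 mm over their backs; the gripper's body (76 mm by 85 mm) begins 54 mm behind the grasp point. The pads swing forward as they close: fully open they stand 13 mm farther back than shut.
Start: joints at [-0.178, 0.527, 1.433, -0, 1.181, -0.178], TCP at [0.625, 0, 0.231] pointing down, gripper open.
Joint ranges: [-3.08, 3.08], [-0.75, 2.2], [0.22, 2.44], [-1.43, 4.57], [0, 2.65], [-2.85, 2.85]. Speed limits (rad/s): [2.79, 2.79, 3.14, 3.14, 3.14, 3.14].

## Interface

Orientations are given as a unit quaternion [x, y, z, w].
In Python, from station import sense, snapshot, camera_params, sign_off gives the robot as it stands.
- The arm moves only by the shell command python3 -m handwheel 'ROWS' [OPENING] [FORCE]. ROWS is JSON, a list that holds one entry, the list of rows, each a list of 4 numbers: the shift along the tool's x, y, z in units of 25 mm (1.0 is 25 mm), then the turn about the tool's z in units of 6 degrees (1.0 is 6 degrees). A call has 1 to 20 rows; each row shifts and turns the commanded pose from where the row before left it, along the tool's axes as they then stand; what a row does not reach is not made up. A row lasts 1/8 s, in which the tool goes at most 62.5 mm and 10.7 degrees, less where a joint would pass 70% of its speed; a pose out of reach is approached as far as the arm can. A call is refused whole if a number of a shift passes 1 or a number of a turn 1, either way. A call with a gripper value outside its range is refused whole. OPENING is the finger opening in mm, from 0 to 85.4, set as the call begins (- or left out, the last holds). The fingers move at their own pace and stop on an object; FORCE is the grip in N (left out, the last holds). Time passes only in rows, so rows that do not move let the fingers close. It gives the time, the measured TCP pose, the force, the opening and the grip force at its end, in the units of the state.
- sense(): the state, without advancing time (a new reading comes with each control period).
- snapshot(name): name is "scene" or "side" or "wrist"; returns (picture, depth): 480x640x3 uint8, red, green, blue; 480x640 float32, m along the optical axis (not along the pixel's ray), 0 where there is no reading.
- camera_params(name): a dict with "mtx" (3x3 intrinsics, pixels), "D" ([k1, k2, p1, p2, k3] as OpenCV has them; the pictures are not rectified), "extrinsics" (4x4, takes a point from camera to world coordinates); the wrist camera has in their place "hand_eye" (4x4, takes a point from camera to tool coordinates, whose origin is the TCP and whose axes are the flange's). Camera axes: x right, y up, looking along -z (the intrinsics and any distortion apply to the point x, -y, -z); pixel columns grow to the right and rows downward; lengths in m; the calibration is good to about 2 mm. A picture is of the moment at which its call begins: read the wrist's pose just before it. camera_params takes no time and is no camera call.
- sign_off(): hands the job in; it is judged then, once.
The state is a dict: "t": time; "q": joint angles; "qd": joint speeds; "tau": joint torques, N m; "tcp_pos": TCP position; "tool_rot": TCP orientation; "force": force on the tool from outside, world axes, zero at the start; "ft_torque": the same for the moment, N m; "finger_gap": opening from 0.0 (shut) to 1.0 (fully open); "gripper_force": force on a finger pad.
Only numpy, scipy, OpenCV 4.12 (cv2) and the standard library are available. Lean on these libraries where they do the work, as an engineer would, in place of code of your own. Each camera call takes 0.05 s, during which the arm holds its last target. There are 200 camera calls.

## Working session

There is one attempt and no reset: what is moved stays moved. The work goes in short steps, Python scripts to look and compute and a shell command to move; the robot and the scene stay as the last step left them, time stands still between calls to the robot, and variables do not carry over. Pictures are saved under pics/ and viewed, at most 14 in all, crops included, and the job is handed in when it is done.

```bash
mkdir -p pics; python3 - <<'E'
from station import *
import cv2, numpy as np
print(sense())
for n in("scene","side","wrist"):
    p,d=snapshot(n); cv2.imwrite(f"pics/{n}0.png",p[:,:,::-1]); np.save(f"pics/{n}0.npy",d)
    print(n,camera_params(n))
E
```

```text
{'t': 0.0, 'q': array([-1.78475699e-01,  5.28475142e-01,  1.43388298e+00,  2.79665496e-05,
        1.18138252e+00, -1.78508993e-01]), 'qd': array([ 0.0012516 ,  0.00124362, -0.00144069, -0.00104412,  0.00145364,
        0.00023635]), 'tau': array([ 2.50220628e-04, -4.42344439e+01, -1.78024775e+01, -2.06930472e-04,
        8.36740597e-03,  2.24214921e-05]), 'tcp_pos': array([6.24300389e-01, 1.78658555e-04, 2.30334239e-01]), 'tool_rot': array([ 7.07098366e-01,  7.07114381e-01, -6.01905906e-04, -8.89568244e-04]), 'force': array([ 0.95088943, -0.07659841,  0.07786174]), 'ft_torque': array([-0.0506573 , -0.04447662,  0.02089483]), 'gripper_force': 0.0, 'finger_gap': 1.0008939974261435}
scene {'mtx': array([[609.07457722,   0.        , 318.52174637],
       [  0.        , 609.07457722, 243.51250187],
       [  0.        ,   0.        ,   1.        ]]), 'D': array([-0.06543491,  0.        ,  0.        ,  0.        ,  0.        ]), 'extrinsics': array([[-1.19416736e-01, -7.49484941e-01,  6.51162013e-01,
         1.29050509e+00],
       [ 9.92844213e-01, -9.00760338e-02,  7.84007414e-02,
    
[... 602 characters left out ...]
5922013,  0.65067233,  0.8330448 ],
       [ 0.        ,  0.        ,  0.        ,  1.        ]])}
wrist {'mtx': array([[428.83562314,   0.        , 315.49843781],
       [  0.        , 428.83562314, 244.61999369],
       [  0.        ,   0.        ,   1.        ]]), 'D': array([-0.05890004,  0.        ,  0.        ,  0.        ,  0.        ]), 'hand_eye': array([[-2.02488765e-04,  9.49624221e-01,  3.13390806e-01,
         8.13726004e-02],
       [ 9.99999480e-01,  5.05584127e-04, -8.85878807e-04,
        -8.43853577e-04],
       [-9.99697389e-04,  3.13390464e-01, -9.49623830e-01,
        -1.42129001e-01],
       [ 0.00000000e+00,  0.00000000e+00,  0.00000000e+00,
         1.00000000e+00]])}
```

View pics/scene0.png

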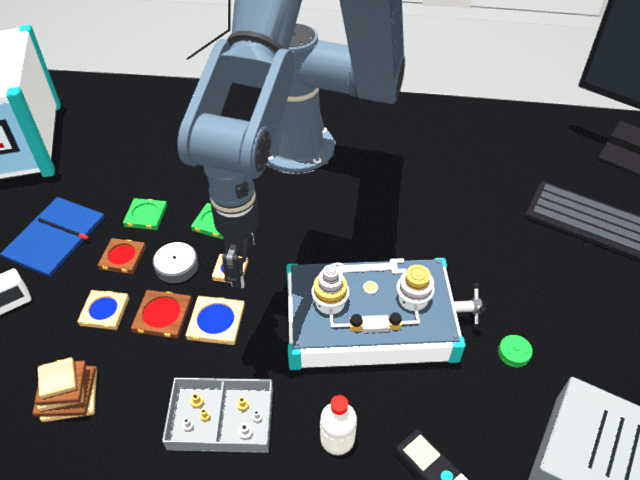

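View pics/side0.png

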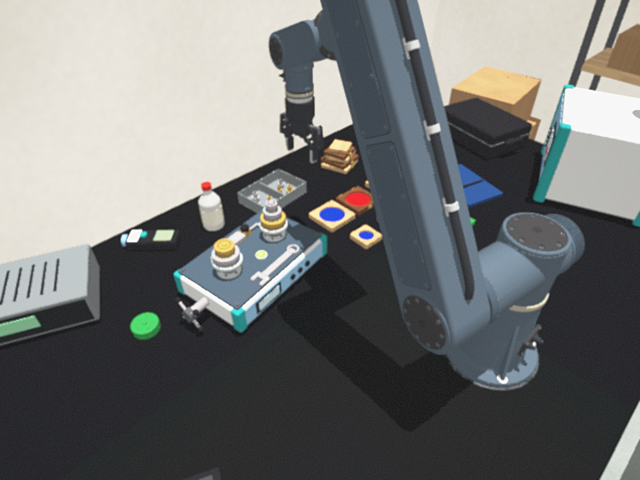

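```bash
python3 - <<'E'
import cv2, numpy as np
s=cv2.imread("pics/scene0.png")
a=cv2.resize(s[255:320,300:445],None,fx=5.5,fy=5.5,interpolation=cv2.INTER_CUBIC)[:,:797]
b=cv2.resize(s[235:350,70:270],None,fx=2.1,fy=2.1,interpolation=cv2.INTER_CUBIC)
i=cv2.imread("pics/side0.png")[190:285,205:300]
c=cv2.resize(i,(240,240),interpolation=cv2.INTER_CUBIC)
o=np.zeros((600,800,3),np.uint8);o[:a.shape[0],:a.shape[1]]=a;o[358:598,:420]=b[:240];o[358:598,430:670]=c
cv2.imwrite("pics/c1.png",o)
E
```

```text
(no output)
```

View pics/c1.png

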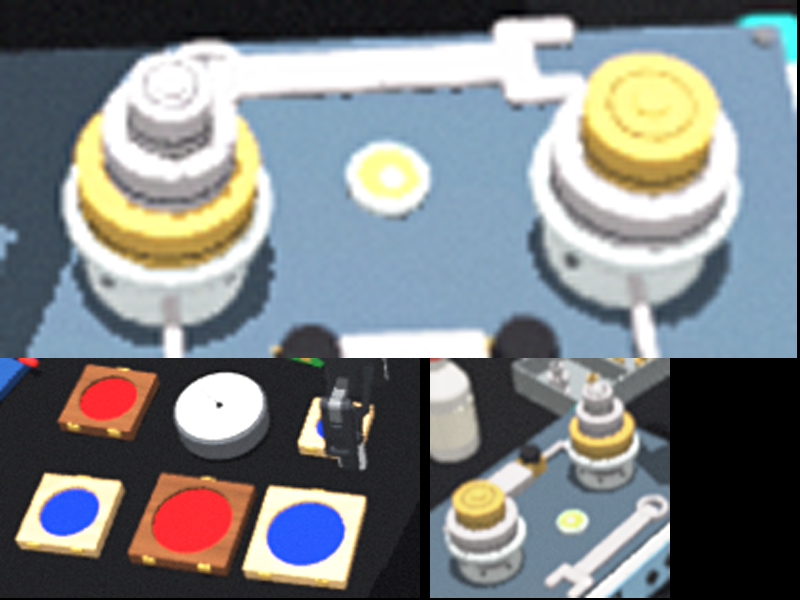

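View pics/wrist0.png

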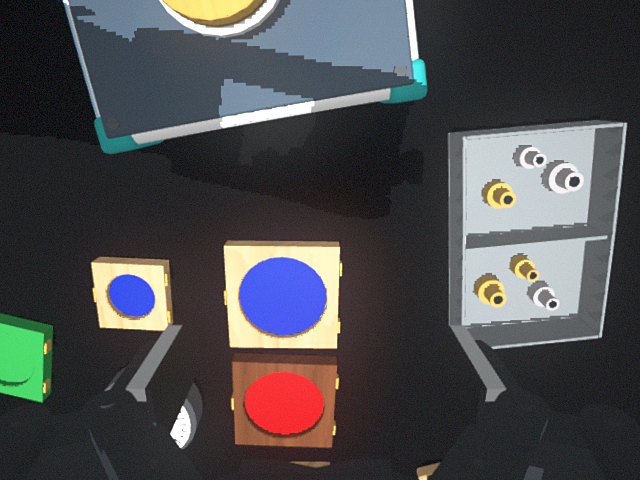

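```bash
cat > h.py <<'E'
import numpy as np, cv2
from station import *
from scipy.spatial.transform import Rotation as R
def pose(n,s=None):
    c=camera_params(n)
    if n!="wrist": return c,c["extrinsics"]
    T=np.eye(4);T[:3,:3]=R.from_quat(s["tool_rot"]).as_matrix();T[:3,3]=s["tcp_pos"]
    return c,T@c["hand_eye"]
def ray(n,px,s=None):
    c,T=pose(n,s)
    u=cv2.undistortPoints(np.array([[px]],float),c["mtx"],c["D"])[0,0]
    return T[:3,3],T[:3,:3]@np.array([u[0],-u[1],-1])   # origin, dir (unit depth)
def tri(rays):
    A=0;b=0
    for o,d in rays:
        d=d/np.linalg.norm(d);P=np.eye(3)-np.outer(d,d);A=A+P;b=b+P@o
    p=np.linalg.solve(A,b)
    return p,[np.linalg.norm(np.cross(p-o,d/np.linalg.norm(d))) for o,d in rays]
def atz(n,px,z,s=None):
    o,d=ray(n,px,s);return o+d*(z-o[2])/d[2]
def blobs(img,col,amin=60):   # img RGB
    h=cv2.cvtColor(img,cv2.COLOR_RGB2HSV)
    m={"blue":(h[...,0]>112)&(h[...,0]<128),"red":(h[...,0]<4)|(h[...,0]>176)}[col]&(h[...,1]>180)&(h[...,2]>100)
    k,l,st,c=cv2.connectedComponentsWithStats(m.astype(np.uint8))
    return [(tuple(c[i].round(1)),int(st[i,4]),tuple(int(v) for v in st[i,:4])) for i in range(1,k) if st[i,4]>amin]
E
python3 - <<'E'
from h import *
np.set_printoptions(precision=4,suppress=True)
s={"tcp_pos":np.array([6.24300389e-01,1.78658555e-04,2.30334239e-01]),"tool_rot":np.array([7.07098366e-01,7.07114381e-01,-6.01905906e-04,-8.89568244e-04])}
for n in("scene","wrist","side"):
    im=cv2.imread(f"pics/{n}0.png")[:,:,::-1].copy();d=np.load(f"pics/{n}0.npy")
    for col in("blue","red"):
        for c,a,bb in blobs(im,col):
            o,v=ray(n,c,s);print(n,col,c,a,bb,"z.01:",atz(n,c,.01,s)[:2],"depth:",o+v*d[int(c[1]),int(c[0])])
print("small top",tri([ray("scene",(330.9,269.9)),ray("side",(271.5,202.7))]))
print("brassmed top",tri([ray("scene",(418.2,273.7)),ray("side",(224.8,245.0))]))
d=np.load("pics/scene0.npy")
for c in((330.9,269.9),(418.2,273.7),(430,291)):
    o,v=ray("scene",c);print(o+v*d[int(c[1]),int(c[0])])
# top-surface points from side/scene depth: dial gauge
im=cv2.imread("pics/scene0.png");
o,v=ray("scene",(175.,258.));print("gauge",o+v*d[258,175],atz("scene",(175,258),.035))
for c in((154,262),(197,262),(175,245),(175,271)): print(atz("scene",c,.035)[:2])
E
```

```text
scene blue (np.float64(102.7), np.float64(308.1)) 427 (90, 298, 27, 21) z.01: [ 0.5948 -0.3407] depth: [ 0.5953 -0.3403  0.0108]
scene blue (np.float64(215.2), np.float64(318.5)) 790 (198, 305, 36, 28) z.01: [ 0.5907 -0.0896] depth: [ 0.5909 -0.0895  0.0102]
scene red (np.float64(121.2), np.float64(254.2)) 408 (108, 245, 27, 20) z.01: [ 0.4414 -0.3506] depth: [ 0.441  -0.3509  0.0095]
scene red (np.float64(161.2), np.float64(312.2)) 884 (143, 297, 37, 31) z.01: [ 0.5892 -0.2097] depth: [ 0.5879 -0.2105  0.008 ]
scene red (np.float64(339.4), np.float64(403.4)) 179 (330, 395, 19, 19) z.01: [0.7546 0.1935] depth: [0.8237 0.1966 0.15  ]
wrist blue (np.float64(249.8), np.float64(296.4)) 198 (241, 260, 28, 70) z.01: [ 0.5623 -0.0886] depth: [ 0.5621 -0.0891  0.0091]
wrist blue (np.float64(131.4), np.float64(295.0)) 1391 (110, 275, 44, 41) z.01: [ 0.4506 -0.0878] depth: [ 0.4509 -0.0875  0.0106]
wrist red (np.float64(283.8), np.float64(402.8)) 3882 (244, 372, 80, 63) z.01: [ 0.5909 -0.2084] depth: [ 0.5909 -0.2081  0.0104]
side blue (np.float64(331.7), np.float64(214.0)) 218 (321, 208, 23, 13) z.01: [ 0.5972 -0.0928] depth: [ 0.5961 -0.0916  0.0112]
side red (np.float64(357.8), np.float64(198.7)) 265 (346, 192, 25, 14) z.01: [ 0.5956 -0.2126] depth: [ 0.5956 -0.2126  0.01  ]
small top (array([0.5717, 0.1544, 0.1903]), [np.float64(0.0002571040662173812), np.float64(0.00025710406621739243)])
brassmed top (array([0.5431, 0.3217, 0.168 ]), [np.float64(0.0006492939410936456), np.float64(0.0006492939410937031)])
[0.5736 0.1548 0.1925]
[0.5461 0.3219 0.1713]
[0.5634 0.3486 0.1427]
gauge [ 0.4608 -0.2091  0.0399] [ 0.4569 -0.2111  0.035 ]
[ 0.4741 -0.2554]
[ 0.4623 -0.1583]
[ 0.4189 -0.2218]
[ 0.4936 -0.2009]
```

```bash
python3 -m handwheel '[[[0,0,-1,0],[0.5,-0.3,-1,0],[0.9,-0.3,-0.4,0],[0.9,-0.3,0,0],[0.9,-0.3,0,0],[0.9,-0.3,0,0],[0.9,-0.3,0,0],[0.9,-0.3,0,0],[0.25,0,0,0],[0,0,0,0]]]' 85; python3 - <<'E'
from h import *
s=sense();p,d=snapshot("wrist");np.save("pics/w1.npy",d);cv2.imwrite("pics/w1.png",p[:,:,::-1]);import pickle;pickle.dump(s,open("pics/w1.pkl","wb"))
print(s["tcp_pos"],s["tool_rot"])
E
```

```text
t: 1.4
tcp_pos: [0.5722, 0.1544, 0.2907]
tool_rot: [0.707, 0.708, -0.0, -0.0]
force: [-0.3, -1.1, 0.7]
finger_gap: 0.997
gripper_force: 0.0
[0.57223312 0.15437385 0.29072958] [ 7.06618081e-01  7.07594999e-01 -4.46711250e-04 -7.02605598e-05]
```

View pics/w1.png

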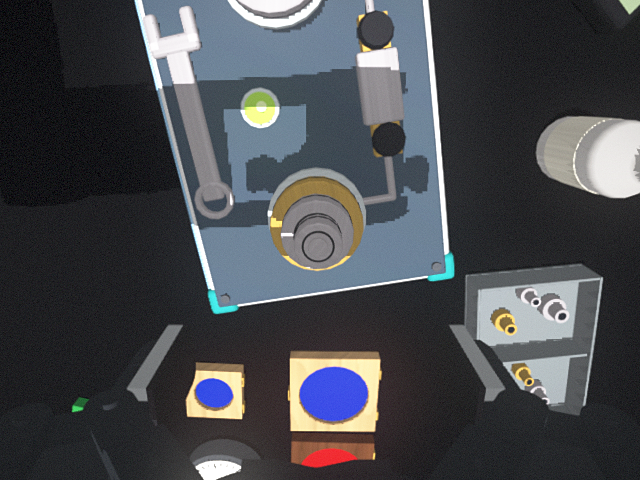

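```bash
python3 - <<'E'
from h import *
import pickle
s=pickle.load(open("pics/w1.pkl","rb"));d=np.load("pics/w1.npy")
np.set_printoptions(precision=4,suppress=True)
o,v=ray("wrist",(317,247),s)
print(atz("wrist",(317,247),.193,s), o+v*d[247,317])
print("tri",tri([ray("wrist",(317,247),s),ray("scene",(330.9,269.4)),ray("side",(271.5,202.3))]))
for n,c in(("SL",(335,394)),("SS",(214,393))): print(n,atz("wrist",c,.01,s)[:2])
# fingertips in tool frame
c=camera_params("wrist");H=c["hand_eye"]
for px in((180,327),(455,327)):
    u=cv2.undistortPoints(np.array([[px]],float),c["mtx"],c["D"])[0,0];r=H[:3,:3]@[u[0],-u[1],-1];z=d[px[1]+4,px[0]+(-6 if px[0]<300 else 6)]
    print(px,z,H[:3,3]+r*z)
    for yy in(.0427,.057): k=(np.sign(r[1])*yy-H[1,3])/r[1];print("  at y",yy,H[:3,3]+r*k)
E
```

```text
[0.5724 0.1551 0.193 ] [0.5724 0.1549 0.1926]
tri (array([0.572 , 0.1544, 0.1917]), [np.float64(0.0004942694665442094), np.float64(0.00025797568110972604), np.float64(0.0004771969481003449)])
SL [ 0.595  -0.0901]
SS [ 0.4514 -0.0895]
(180, 327) 0.1366815 [ 0.0134 -0.0443 -0.0206]
  at y 0.0427 [ 0.0159 -0.0427 -0.025 ]
  at y 0.057 [-0.0065 -0.057   0.015 ]
(455, 327) 0.1364242 [ 0.0135  0.044  -0.0209]
  at y 0.0427 [ 0.0155  0.0427 -0.0245]
  at y 0.057 [-0.0061  0.057   0.0141]
```

```bash
python3 -m handwheel '[[[0,0,1,0],[0,0,1,0],[0,0,1,0],[0.02,0,1,0],[0,0,0.45,0],[0,0,0.2,0],[0,0,0,0]]]' 55; python3 -m handwheel '[[[0,0,0,0],[0,0,0,0],[0,0,0,0],[0,0,0,0],[0,0,0,0]]]' 0 40
```

```text
t: 2.33
tcp_pos: [0.5729, 0.1541, 0.1754]
tool_rot: [0.707, 0.707, 0.0, 0.0]
force: [-0.2, 0.6, 1.2]
finger_gap: 0.64
gripper_force: 0.0
t: 2.95
tcp_pos: [0.5733, 0.1544, 0.1762]
tool_rot: [0.707, 0.707, 0.001, 0.001]
force: [-1.2, 0.2, 5.0]
finger_gap: 0.33
gripper_force: 39.6
```

```bash
python3 -m handwheel '[[[0,0,-0.5,0],[0,0,-1,0],[-0.5,-0.2,-0.3,0],[-1,-0.5,0,0],[-1,-0.5,0,0],[-1,-0.5,0,0],[-1,-0.5,0,0],[-1,-0.5,0,0],[-1,-0.5,0.7,0],[-1,-0.5,1,0],[-1,-0.5,1,0],[-0.9,-0.5,1,0],[-0.34,-0.17,1,0],[0,0,1,0],[0,0,0.4,0],[0,0,0,0]]]'; python3 - <<'E'
from h import *
s=sense();p,d=snapshot("wrist");np.save("pics/w2.npy",d);cv2.imwrite("pics/w2.png",p[:,:,::-1]);import pickle;pickle.dump(s,open("pics/w2.pkl","wb"))
print(s["tcp_pos"],s["force"],blobs(p,"blue",30),blobs(p,"red",30))
E
```

```text
t: 4.95
tcp_pos: [0.4501, -0.0892, 0.0672]
tool_rot: [0.707, 0.707, -0.0, -0.001]
force: [0.3, 0.2, -1.7]
finger_gap: 0.329
gripper_force: 39.6
[ 0.4501236  -0.08916611  0.06719708] [ 0.32731286  0.17605106 -1.71769278] [((np.float64(594.6), np.float64(272.1)), 11486, (534, 198, 106, 143)), ((np.float64(320.5), np.float64(264.8)), 3940, (276, 231, 88, 71)), ((np.float64(524.9), np.float64(276.4)), 54, (523, 259, 7, 35))] [((np.float64(582.5), np.float64(429.4)), 2571, (534, 406, 81, 61)), ((np.float64(498.9), np.float64(454.2)), 117, (491, 446, 17, 19))]
```

View pics/w2.png

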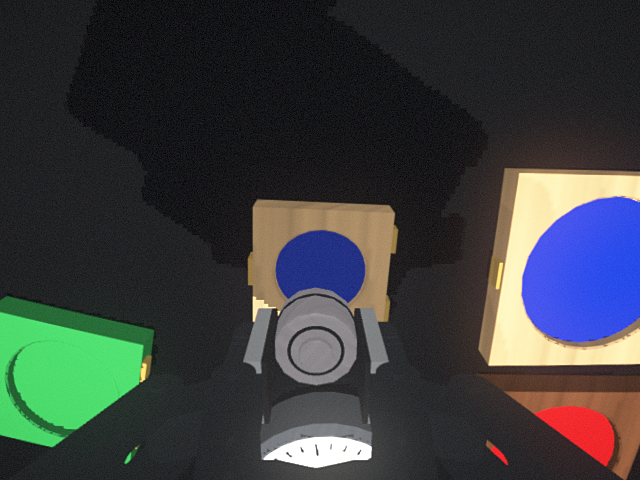

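```bash
python3 - <<'E'
from h import *
import pickle
s=pickle.load(open("pics/w2.pkl","rb"))
for px in((321,272),(321,231),(276,270),(365,270)): print(px,atz("wrist",px,.01,s))
print(atz("wrist",(317,351),.067+.017,s))
E
```

```text
(321, 272) [ 0.45212432 -0.08795743  0.01      ]
(321, 231) [ 0.45204401 -0.06659366  0.01      ]
(276, 270) [ 0.42963912 -0.08688843  0.01      ]
(365, 270) [ 0.47410889 -0.08689468  0.01      ]
[ 0.44992024 -0.08686581  0.084     ]
```

```bash
python3 -m handwheel '[[[0,0.08,0.7,0],[0,0,0.7,0],[0,0,0.3,0],[0,0,0.1,0],[0,0,0,0]]]'; python3 -m handwheel '[[[0,0,0.06,0],[0,0,0.04,0],[0,0,0,0]]]'
```

```text
t: 5.62
tcp_pos: [0.453, -0.0893, 0.023]
tool_rot: [0.707, 0.707, 0.0, 0.0]
force: [0.5, -0.3, -0.8]
finger_gap: 0.332
gripper_force: 39.6
t: 6.0
tcp_pos: [0.4528, -0.0892, 0.0201]
tool_rot: [0.707, 0.707, 0.0, 0.0]
force: [1.4, -0.0, -1.6]
finger_gap: 0.329
gripper_force: 39.6
```

```bash
python3 -m handwheel '[[[0,0,0.04,0],[0,0,0,0]]]';python3 -m handwheel '[[[0,0,0.04,0],[0,0,0,0]]]'
```

```text
t: 6.25
tcp_pos: [0.4527, -0.0892, 0.019]
tool_rot: [0.707, 0.707, -0.0, -0.0]
force: [0.0, 0.2, -0.8]
finger_gap: 0.332
gripper_force: 39.6
t: 6.5
tcp_pos: [0.4528, -0.0892, 0.0182]
tool_rot: [0.707, 0.707, 0.0, 0.0]
force: [-0.8, 0.0, 2.1]
finger_gap: 0.336
gripper_force: 39.9
```

```bash
python3 -m handwheel '[[[0,0,0.03,0],[0,0,0,0],[0,0,0,0]]]'
```

```text
t: 6.88
tcp_pos: [0.4528, -0.0892, 0.0182]
tool_rot: [0.707, 0.707, 0.0, 0.0]
force: [-1.8, 1.0, 10.0]
finger_gap: 0.331
gripper_force: 40.7
```

```bash
python3 -m handwheel '[[[0,0,0,0],[0,0,0,0],[0,0,0,0],[0,0,-0.5,0],[0,0,-1,0],[0,0,-1,0],[0,0,-1,0],[0.4,0.2,-1,0],[1,0.5,-1,0],[1,0.5,-1,0],[1,0.5,-1,0],[1,0.5,-0.5,0],[1,0.5,0,0],[1,0.5,0,0],[1,0.5,0,0],[1,0.5,0,0],[0.95,0.5,0,0],[0.4,0.08,0,0],[0,0,0,0]]]' 46; python3 - <<'E'
from h import *
s=sense();p,d=snapshot("wrist");np.save("pics/w3.npy",d);import pickle;pickle.dump(s,open("pics/w3.pkl","wb"))
q,_=snapshot("scene")
o=np.vstack([p[60:360,120:520],cv2.resize(q[220:350,60:260],(400,260))]);cv2.imwrite("pics/w3.png",o[:,:,::-1]);print(s["tcp_pos"],s["force"])
E
```

```text
t: 9.25
tcp_pos: [0.5715, 0.1548, 0.2175]
tool_rot: [0.707, 0.708, -0.0, -0.0]
force: [0.3, 0.7, 0.4]
finger_gap: 0.539
gripper_force: 0.0
[0.57150373 0.15477098 0.21747087] [0.2526593  0.66007412 0.41164199]
```

View pics/w3.png

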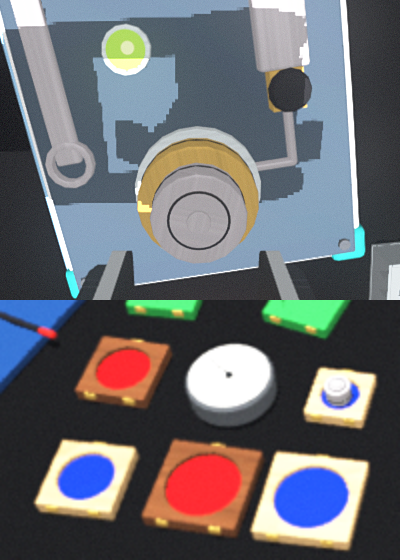

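```bash
python3 - <<'E'
from h import *
import pickle
s=pickle.load(open("pics/w3.pkl","rb"));d=np.load("pics/w3.npy")
o,v=ray("wrist",(319,282),s)
print(atz("wrist",(319,282),.171,s),o+v*d[282,319],o+v*d[270,345])
print([ (o2+v2*d[r,c]) for c,r in ((319,213),(319,190)) for o2,v2 in [ray("wrist",(c,r),s)]])
E
```

```text
[0.57246898 0.15510691 0.171     ] [0.57246639 0.15522298 0.17126992] [0.57246831 0.15513661 0.17106907]
[array([0.57256802, 0.1827902 , 0.1464218 ]), array([0.57272859, 0.19020025, 0.12336396])]
```

```bash
python3 -m handwheel '[[[0,0,0,0],[0,0.04,1,0],[0,0,1,0],[0,0,0.5,0],[0,0,0.1,0],[0,0,0,0]]]' 70; python3 -m handwheel '[[[0,0,0,0],[0,0,0,0],[0,0,0,0],[0,0,0,0]]]' 0 60
```

```text
t: 10.1
tcp_pos: [0.5738, 0.1544, 0.1529]
tool_rot: [0.707, 0.707, 0.0, 0.0]
force: [1.2, -0.6, 0.1]
finger_gap: 0.821
gripper_force: 0.0
t: 10.6
tcp_pos: [0.5738, 0.1546, 0.1537]
tool_rot: [0.707, 0.707, 0.001, 0.001]
force: [-1.9, -0.4, 6.6]
finger_gap: 0.531
gripper_force: 61.0
```

```bash
python3 -m handwheel '[[[0,0,-0.5,0],[0,0,-1,0],[-0.5,0,0,0],[-1,0,0,0],[-1,0.05,0,0],[-1,0.05,0,0],[-1,0.05,0,0],[-1,0.05,0,0],[-1,0.05,0,0],[-1,0.05,0,0],[-1,0.05,0,0],[-1,0.05,0,0],[-1,0.05,0,0],[-1,0.05,0,0],[-1,0.05,0,0],[-1,0.05,0,0]]]'; python3 -m handwheel '[[[-1,0.05,0,0],[-1,0.05,0.5,0],[-1,0.05,1,0],[-1,0.05,1,0],[-1,0.05,1,0],[-1,0,1,0],[-0.3,0,0.35,0],[0,0,0,0]]]'; cat >look.py <<'E'
from h import *
import sys,pickle
n=sys.argv[1];s=sense();p,d=snapshot("wrist");np.save(f"pics/{n}.npy",d);cv2.imwrite(f"pics/{n}.png",p[:,:,::-1]);pickle.dump(s,open(f"pics/{n}.pkl","wb"))
print(s["tcp_pos"],s["force"])
for col in("blue","red"):
    for c,a,b in blobs(p,col,150):
        u0,v0,w,h=b;print(col,c,a,b,"L",atz("wrist",(u0,v0+w*.45),.01,s)[:2],"R",atz("wrist",(u0+w-1,v0+w*.45),.01,s)[:2],"T",atz("wrist",(u0+w/2,v0),.01,s)[:2])
E
python3 look.py w4
```

```text
t: 12.6
tcp_pos: [0.5877, -0.1844, 0.1891]
tool_rot: [0.707, 0.707, -0.0, -0.001]
force: [0.1, 1.1, -3.1]
finger_gap: 0.534
gripper_force: 62.1
t: 13.6
tcp_pos: [0.5938, -0.3405, 0.0674]
tool_rot: [0.707, 0.707, 0.0, -0.001]
force: [0.0, 0.2, -2.9]
finger_gap: 0.53
gripper_force: 62.1
[ 0.59377991 -0.34049281  0.06740112] [ 0.00722886  0.23337318 -2.88432916]
blue (np.float64(342.7), np.float64(244.3)) 1405 (313, 213, 69, 65) L [ 0.59182031 -0.32458288] R [ 0.62516931 -0.32461432] T [ 0.60838268 -0.30896076]
red (np.float64(304.5), np.float64(28.3)) 7270 (218, 0, 171, 75) L [ 0.5503134  -0.24733656] R [ 0.62492695 -0.24752453] T [ 0.58813104 -0.21677944]
red (np.float64(36.0), np.float64(290.3)) 6997 (0, 233, 84, 109) L [ 0.4294344  -0.33900865] R [ 0.47452435 -0.33880846] T [ 0.45673889 -0.31865265]
red (np.float64(4.6), np.float64(454.3)) 194 (0, 441, 9, 34) L [ 0.39882315 -0.45444811] R [ 0.40421245 -0.45413225] T [ 0.40275278 -0.45106061]
```

```bash
python3 -m handwheel '[[[0,0.03,0.7,0],[0,0,0.7,0],[0,0,0.35,0],[0,0,0.1,0],[0,0,0.04,0],[0,0,0,0]]]'; python3 -m handwheel '[[[0,0,0.04,0],[0,0,0,0],[0,0,0,0]]]'
```

```text
t: 14.4
tcp_pos: [0.5955, -0.3408, 0.0217]
tool_rot: [0.707, 0.707, 0.0, 0.0]
force: [0.0, -0.5, -3.8]
finger_gap: 0.535
gripper_force: 62.1
t: 14.78
tcp_pos: [0.5953, -0.3405, 0.0205]
tool_rot: [0.707, 0.707, 0.0, 0.0]
force: [0.3, -0.3, -2.6]
finger_gap: 0.536
gripper_force: 62.1
```

```bash
python3 -m handwheel '[[[0,0,0.06,0],[0,0,0.03,0],[0,0,0,0]]]'; python3 -m handwheel '[[[0,0,0.03,0],[0,0,0,0],[0,0,0,0]]]'
```

```text
t: 15.15
tcp_pos: [0.5952, -0.3404, 0.018]
tool_rot: [0.707, 0.707, -0.0, -0.0]
force: [-0.7, 0.4, -2.3]
finger_gap: 0.536
gripper_force: 62.3
t: 15.52
tcp_pos: [0.5952, -0.3405, 0.0178]
tool_rot: [0.707, 0.707, -0.0, 0.0]
force: [-1.1, 1.0, 2.0]
finger_gap: 0.533
gripper_force: 62.6
```

```bash
python3 -m handwheel '[[[0,0,0.02,0],[0,0,0,0]]]'; python3 -m handwheel '[[[0,0,0,0],[0,0,0,0],[0,0,0,0],[0,0,-0.5,0],[0,0,-1,0],[0.5,-0.05,-1,0],[1,-0.05,-1,0],[1,-0.05,-1,0],[1,-0.05,-1,0],[1,-0.05,-1,0],[1,-0.05,-1,0],[1,-0.05,0,0],[1,-0.05,0,0],[1,-0.05,0,0],[1,-0.05,0,0],[1,-0.05,0,0]]]' 66; python3 -m handwheel '[[[1,-0.05,0,0],[1,-0.05,0,0],[1,-0.05,0,0],[1,-0.05,0,0],[1,-0.05,0,0],[1,-0.05,0,0],[1,-0.05,0,0],[1,-0.03,0,0],[1,0,0,0],[0.3,0,0,0],[0,0,0,0]]]' 85; python3 look.py w5; python3 - <<'E'
import cv2,numpy as np
from h import *
q,_=snapshot("scene");p=cv2.imread("pics/w5.png")
cv2.imwrite("pics/c5.png",np.vstack([p[60:360,120:520],cv2.resize(q[220:350,60:260],(400,260))[:,:,::-1]]))
E
```

```text
t: 15.78
tcp_pos: [0.5952, -0.3405, 0.0178]
tool_rot: [0.707, 0.707, -0.0, 0.0]
force: [-2.2, 1.8, 4.6]
finger_gap: 0.531
gripper_force: 63.0
t: 17.77
tcp_pos: [0.5803, -0.0762, 0.2027]
tool_rot: [0.707, 0.707, -0.001, -0.001]
force: [0.9, 1.1, -0.4]
finger_gap: 0.774
gripper_force: 0.0
t: 19.15
tcp_pos: [0.5713, 0.1548, 0.2034]
tool_rot: [0.707, 0.707, -0.001, -0.0]
force: [-0.3, -1.0, 0.4]
finger_gap: 0.997
gripper_force: 0.0
[0.57130085 0.15481697 0.2034281 ] [-0.30611477 -1.03459245  0.35783802]
blue (np.float64(336.6), np.float64(443.9)) 2776 (299, 421, 79, 46) L [ 0.55412979 -0.09852994] R [ 0.63243433 -0.0987318 ] T [ 0.59283753 -0.05394377]
blue (np.float64(197.0), np.float64(442.8)) 201 (176, 433, 42, 28) L [ 0.43033405 -0.09444405] R [ 0.47199564 -0.09347559] T [ 0.45414978 -0.06985132]
```

View pics/c5.png

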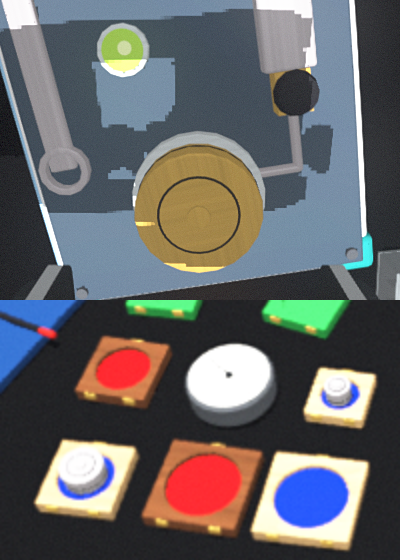

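```bash
python3 - <<'E'
from h import *
import pickle
s=pickle.load(open("pics/w5.pkl","rb"));d=np.load("pics/w5.npy")
o,v=ray("wrist",(319,276),s)
print(atz("wrist",(319,276),.149,s),o+v*d[276,319],s["tcp_pos"])
for px in((183,232),(184,265),(420,200)):
  o,v=ray("wrist",px,s);print(px,o+v*d[px[1],px[0]])
E
```

```text
[0.57227626 0.15494462 0.149     ] [0.57228231 0.15465009 0.14828824] [0.57130085 0.15481697 0.2034281 ]
(183, 232) [0.48595928 0.15844299 0.08476231]
(184, 265) [0.48412996 0.1355531  0.08383555]
(420, 200) [0.63269647 0.18173793 0.09574678]
```

```bash
python3 -m handwheel '[[[0,0.04,1,0],[0,0,1,0],[0,0,0.7,0],[0,0,0.25,0],[0,0,0.1,0],[0,0,0,0]]]' 85; python3 -m handwheel '[[[0,0,0,0],[0,0,0,0],[0,0,0,0],[0,0,0,0]]]' 0 100
```

```text
t: 20.0
tcp_pos: [0.5735, 0.1545, 0.1286]
tool_rot: [0.707, 0.707, 0.0, 0.0]
force: [-0.2, -0.9, 0.5]
finger_gap: 0.996
gripper_force: 0.0
t: 20.5
tcp_pos: [0.573, 0.1546, 0.1299]
tool_rot: [0.707, 0.707, 0.0, 0.0]
force: [-2.2, -0.3, 7.3]
finger_gap: 0.731
gripper_force: 107.2
```

```bash
python3 -m handwheel '[[[0,0,-0.5,0],[0,0,-1,0],[-0.5,0,0,0],[-0.9,0.05,0,0],[-1,0.05,0,0],[-1,0.05,0,0],[-1,0.05,0,0],[-1,0.05,0,0],[-1,0.05,0,0],[-1,0.05,0,0],[-1,0.05,0,0],[-1,0.05,0.5,0],[-1,0.05,0.5,0],[-1,0.05,0.7,0],[-1,0.05,0.7,0],[-1,0.05,0.7,0],[-0.9,0.05,0.6,0],[-0.24,0,0.2,0],[0,0,0,0]]]'; python3 look.py w6
```

```text
t: 22.88
tcp_pos: [0.5901, -0.209, 0.0676]
tool_rot: [0.707, 0.707, 0.0, -0.001]
force: [-0.8, 1.6, -6.4]
finger_gap: 0.728
gripper_force: 111.2
[ 0.59013803 -0.20902212  0.06756321] [-0.75207576  1.62552385 -6.35017459]
blue (np.float64(377.3), np.float64(22.7)) 3898 (312, 0, 106, 67) L [ 0.58802353 -0.10418899] R [ 0.63339517 -0.1039614 ] T [ 0.61035568 -0.08529128]
blue (np.float64(297.3), np.float64(84.6)) 1888 (267, 56, 68, 51) L [ 0.56813137 -0.12013526] R [ 0.59766624 -0.12021019] T [ 0.58325142 -0.1075439 ]
blue (np.float64(330.6), np.float64(447.4)) 602 (282, 437, 94, 25) L [ 0.56877661 -0.34467447] R [ 0.62573153 -0.34489401] T [ 0.59719286 -0.31171012]
```

View pics/w6.png

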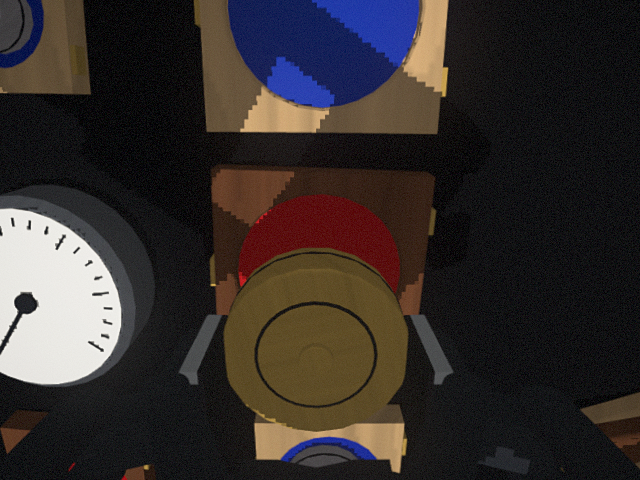

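```bash
python3 - <<'E'
from h import *
import pickle
s=pickle.load(open("pics/w6.pkl","rb"))
for px in((319.5,195),(239,262),(400,262)): print(px,atz("wrist",px,.01,s)[:2],atz("wrist",px,.016,s)[:2])
print(atz("wrist",(316,357),.0676-.006+.025,s))
E
```

```text
(319.5, 195) [ 0.5913547 -0.1688057] [ 0.59129903 -0.16757379]
(239, 262) [ 0.55132899 -0.20257146] [ 0.55247546 -0.20032543]
(400, 262) [ 0.63152952 -0.20266033] [ 0.63026724 -0.20041162]
[ 0.58958692 -0.20762473  0.0866    ]
```

```bash
python3 -m handwheel '[[[-0.03,0.05,0.7,0],[0,0,0.7,0],[0,0,0.35,0],[0,0,0.15,0],[0,0,0.05,0],[0,0,0,0]]]'; python3 -m handwheel '[[[0,0,0.06,0],[0,0,0.03,0],[0,0,0,0]]]'
```

```text
t: 23.68
tcp_pos: [0.5921, -0.2099, 0.0196]
tool_rot: [0.707, 0.707, 0.0, 0.0]
force: [0.2, -0.2, -6.1]
finger_gap: 0.727
gripper_force: 111.2
t: 24.05
tcp_pos: [0.5917, -0.2097, 0.0172]
tool_rot: [0.707, 0.707, 0.0, 0.0]
force: [-0.0, -0.3, -6.4]
finger_gap: 0.726
gripper_force: 111.2
```

```bash
python3 -m handwheel '[[[0,0,0.04,0],[0,0,0,0],[0,0,0,0]]]'; python3 -m handwheel '[[[0,0,0.04,0],[0,0,0,0],[0,0,0,0]]]'
```

```text
t: 24.42
tcp_pos: [0.5917, -0.2097, 0.0161]
tool_rot: [0.707, 0.707, -0.0, -0.0]
force: [0.2, -0.6, -6.8]
finger_gap: 0.729
gripper_force: 111.2
t: 24.8
tcp_pos: [0.5917, -0.2097, 0.016]
tool_rot: [0.707, 0.707, 0.0, 0.0]
force: [-3.9, 1.6, 5.3]
finger_gap: 0.729
gripper_force: 112.1
```

```bash
python3 -m handwheel '[[[0,0,0,0],[0,0,0,0],[0,0,0,0],[0,0,-0.5,0],[0,0,-1,0],[0.5,-0.07,-1,0],[1,-0.1,-1,0],[1,-0.1,-1,0],[1,-0.1,-1,0],[1,-0.1,-1,0],[1,-0.1,-1,0],[1,-0.1,-1,0],[1,-0.1,-0.5,0],[1,-0.1,0,0],[1,-0.1,0,0],[1,-0.1,0,0]]]' 82; python3 -m handwheel '[[[1,-0.1,0,0],[1,-0.1,0,0],[1,-0.1,0,0],[1,-0.1,0,0],[1,-0.1,0,0],[1,-0.1,0,0],[1,-0.1,0,0],[1,-0.1,0,0],[1,0,0,0],[1,0,0,0],[0.75,0,0,0],[0,0,0,0]]]' 70; python3 look.py w7; python3 - <<'E'
import cv2,numpy as np
from h import *
q,_=snapshot("scene");p=cv2.imread("pics/w7.png")
cv2.imwrite("pics/c7.png",np.vstack([p[60:360,120:520],cv2.resize(q[220:350,60:260],(400,260))[:,:,::-1]]))
E
```

```text
t: 26.8
tcp_pos: [0.5648, 0.0536, 0.2411]
tool_rot: [0.707, 0.707, 0.0, 0.001]
force: [-0.0, 0.5, -0.3]
finger_gap: 0.957
gripper_force: 0.0
t: 28.3
tcp_pos: [0.5448, 0.3225, 0.2404]
tool_rot: [0.706, 0.708, 0.0, 0.0]
force: [-0.9, 0.7, -0.3]
finger_gap: 0.824
gripper_force: 0.0
[0.54480557 0.32253765 0.24043963] [-0.88296791  0.66695064 -0.34699028]
```

View pics/c7.png

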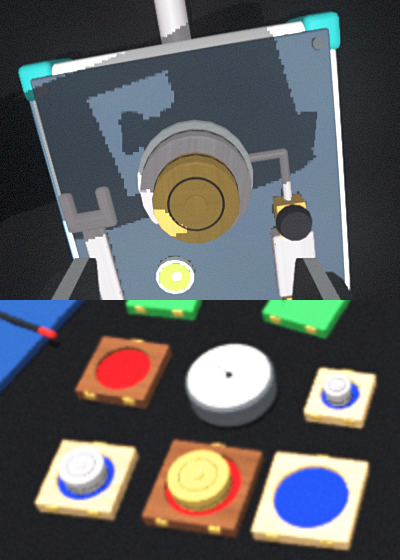

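```bash
python3 - <<'E'
from h import *
import pickle
s=pickle.load(open("pics/w7.pkl","rb"));d=np.load("pics/w7.npy")
o,v=ray("wrist",(316,263),s)
print(atz("wrist",(316,263),.171,s),o+v*d[263,316],s["tcp_pos"])
print(tri([ray("wrist",(316,263),s),ray("scene",(418.2,273.4)),ray("side",(224.8,244.7))]))
E
```

```text
[0.54446782 0.32389398 0.171     ] [0.54447366 0.32328232 0.16938236] [0.54480557 0.32253765 0.24043963]
(array([0.54367804, 0.32193039, 0.1685982 ]), [np.float64(0.0012704765466920315), np.float64(0.000437827989593734), np.float64(0.0012577087640482315)])
```

```bash
python3 -m handwheel '[[[0.02,-0.02,1,0],[0,0,1,0],[0,0,1,0],[0,0,0.4,0],[0,0,0.14,0],[0,0,0,0]]]' 70; python3 -m handwheel '[[[0,0,0,0],[0,0,0,0],[0,0,0,0],[0,0,0,0]]]' 0 60
```

```text
t: 29.15
tcp_pos: [0.545, 0.3219, 0.1522]
tool_rot: [0.707, 0.707, 0.0, 0.0]
force: [1.0, -0.5, 0.0]
finger_gap: 0.821
gripper_force: 0.0
t: 29.65
tcp_pos: [0.5451, 0.3224, 0.1531]
tool_rot: [0.707, 0.707, 0.001, 0.0]
force: [-1.1, 0.7, 6.2]
finger_gap: 0.529
gripper_force: 61.7
```

```bash
python3 -m handwheel '[[[0,0,-0.5,0],[0,0,-1,0],[-0.4,0,-0.5,0],[-1,-0.15,0,0],[-1,-0.15,0,0],[-1,-0.15,0,0],[-1,-0.15,0,0],[-1,-0.15,0,0],[-1,-0.15,0,0],[-1,-0.15,0,0],[-1,-0.15,0,0],[-1,-0.15,0,0],[-1,-0.15,0,0],[-1,-0.15,0,0],[-1,-0.15,0,0],[-1,-0.15,0,0],[-1,-0.15,0,0]]]'; python3 -m handwheel '[[[-1,-0.16,0,0],[-1,-0.16,0,0],[-1,-0.16,0,0],[-1,-0.16,0,0],[-1,-0.16,0,0],[-1,-0.16,0,0],[-1,-0.16,0.5,0],[-1,-0.16,1,0],[-1,-0.16,1,0],[-1,-0.16,1,0],[-1,-0.16,1,0],[-1,-0.16,0.6,0],[-0.5,-0.1,0.2,0],[0,0,0,0]]]'; python3 look.py w8
```

```text
t: 31.78
tcp_pos: [0.4911, -0.0391, 0.2016]
tool_rot: [0.707, 0.707, -0.0, -0.0]
force: [-0.2, 0.1, -2.0]
finger_gap: 0.535
gripper_force: 61.9
t: 33.52
tcp_pos: [0.4414, -0.3515, 0.0692]
tool_rot: [0.708, 0.707, 0.0, 0.0]
force: [0.8, -0.4, -3.2]
finger_gap: 0.536
gripper_force: 62.0
[ 0.44137129 -0.35151856  0.06924632] [ 0.82276074 -0.37476247 -3.20814677]
red (np.float64(610.1), np.float64(30.2)) 859 (584, 0, 56, 57) L [ 0.55883351 -0.2354109 ] R [ 0.58464606 -0.23428136] T [ 0.57016724 -0.22463316]
red (np.float64(322.8), np.float64(247.3)) 7099 (259, 208, 125, 90) L [ 0.41235002 -0.34694966] R [ 0.47469836 -0.34709528] T [ 0.44368134 -0.31807223]
red (np.float64(252.4), np.float64(444.5)) 398 (242, 429, 21, 31) L [ 0.397121 -0.457162] R [ 0.40897012 -0.45707415] T [ 0.40373161 -0.45008232]
```

View pics/w8.png

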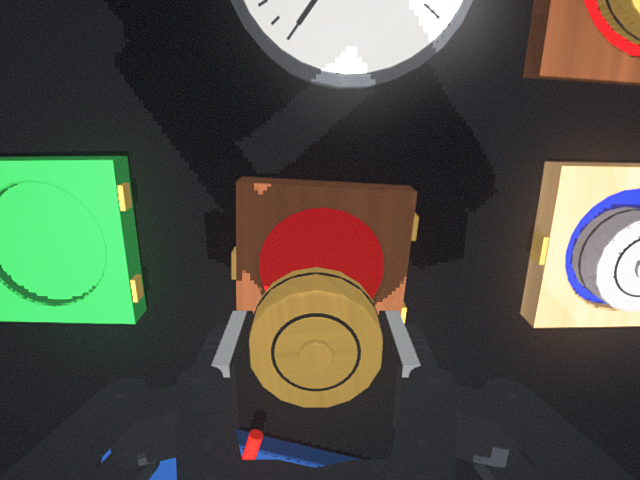

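```bash
python3 -m handwheel '[[[0.05,0.06,0.7,0],[0,0,0.7,0],[0,0,0.35,0],[0,0,0.15,0],[0,0,0.05,0],[0,0,0,0]]]'; python3 -m handwheel '[[[0,0,0.04,0],[0,0,0.03,0],[0,0,0,0]]]'
```

```text
t: 34.33
tcp_pos: [0.4432, -0.3495, 0.0205]
tool_rot: [0.707, 0.707, -0.0, 0.0]
force: [-0.0, 0.2, -2.7]
finger_gap: 0.536
gripper_force: 62.0
t: 34.7
tcp_pos: [0.443, -0.3492, 0.0187]
tool_rot: [0.707, 0.707, 0.0, 0.0]
force: [0.2, 0.9, -3.7]
finger_gap: 0.533
gripper_force: 62.0
```

```bash
python3 -m handwheel '[[[0,0,0.03,0],[0,0,0,0],[0,0,0,0]]]'
```

```text
t: 35.08
tcp_pos: [0.443, -0.3492, 0.0178]
tool_rot: [0.707, 0.707, 0.0, -0.0]
force: [-0.2, 0.1, -2.9]
finger_gap: 0.533
gripper_force: 62.0
```

```bash
python3 -m handwheel '[[[0,0,0.04,0],[0,0,0,0],[0,0,0,0]]]'
```

```text
t: 35.45
tcp_pos: [0.443, -0.3493, 0.0171]
tool_rot: [0.707, 0.707, -0.0, 0.0]
force: [-1.1, 0.4, 0.9]
finger_gap: 0.54
gripper_force: 62.5
```

```bash
python3 -m handwheel '[[[0,0,0.03,0],[0,0,0,0],[0,0,0,0]]]'
```

```text
t: 35.83
tcp_pos: [0.4431, -0.3493, 0.0171]
tool_rot: [0.707, 0.707, -0.0, 0.0]
force: [-1.5, 0.9, 6.6]
finger_gap: 0.533
gripper_force: 63.1
```

```bash
python3 -m handwheel '[[[0,0,0,0],[0,0,0,0],[0,0,0,0],[0,0,-0.5,0],[0,0,-1,0],[0.4,0,-1,0],[1,0.15,-1,0],[1,0.15,-1,0],[1,0.15,-1,0],[1,0.15,-1,0],[1,0.15,-1,0],[1,0.15,-0.2,0],[1,0.15,0,0],[1,0.15,0,0],[1,0.15,0,0],[1,0.15,0,0],[1,0.15,0,0],[1,0.15,0,0]]]' 66; python3 -m handwheel '[[[1,0.15,0,0],[1,0.15,0,0],[1,0.15,0,0],[1,0.15,0,0],[1,0.15,0,0],[1,0.15,0,0],[1,0.16,0,0],[1,0.16,0,0],[1,0.16,0,0],[1,0.16,0,0],[1,0.16,0,0],[1,0.16,0,0],[1,0.16,0,0],[1,0.16,0,0],[0.45,0.03,0,0],[0,0,0,0]]]' 85; python3 look.py w9; python3 - <<'E'
import cv2,numpy as np
from h import *
q,_=snapshot("scene");p=cv2.imread("pics/w9.png")
cv2.imwrite("pics/c9.png",np.vstack([p[60:360,120:520],cv2.resize(q[220:350,60:260],(400,260))[:,:,::-1]]))
E
```

```text
t: 38.08
tcp_pos: [0.488, -0.0384, 0.2093]
tool_rot: [0.707, 0.707, 0.0, 0.0]
force: [-0.5, 0.4, 0.5]
finger_gap: 0.769
gripper_force: 0.0
t: 40.08
tcp_pos: [0.5429, 0.3223, 0.2088]
tool_rot: [0.707, 0.708, -0.0, 0.0]
force: [0.4, -0.2, -0.3]
finger_gap: 0.991
gripper_force: 0.0
[0.54287758 0.32229957 0.20881398] [ 0.39958445 -0.23219909 -0.28024652]
```

View pics/c9.png

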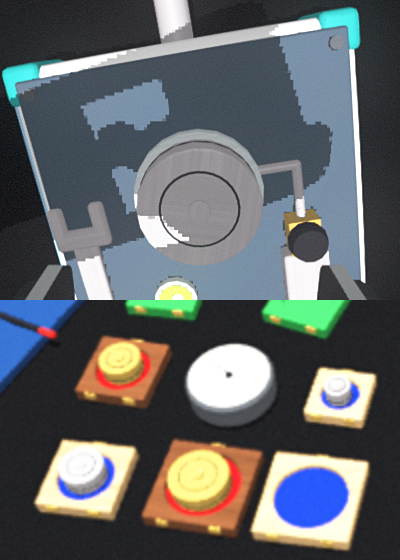

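```bash
python3 - <<'E'
from h import *
import pickle
s=pickle.load(open("pics/w9.pkl","rb"));d=np.load("pics/w9.npy")
print(atz("wrist",(320,269),.149,s),s["tcp_pos"])
for px in((320,269),(427,300),(412,300),(418,232),(205,275),(205,300)):
  o,v=ray("wrist",px,s);print(px,o+v*d[px[1],px[0]])
E
```

```text
[0.54449436 0.32403405 0.149     ] [0.54287758 0.32229957 0.20881398]
(320, 269) [0.54450086 0.32383181 0.14848747]
(427, 300) [0.610366   0.28995636 0.11422717]
(412, 300) [0.60189471 0.28854499 0.11121916]
(418, 232) [0.60665029 0.32711108 0.09364061]
(205, 275) [0.46805467 0.29424444 0.08475966]
(205, 300) [0.46886882 0.27972019 0.09306082]
```

```bash
python3 -m handwheel '[[[0.04,0.04,1,0],[0,0,1,0],[0,0,0.8,0],[0,0,0.3,0],[0,0,0.13,0],[0,0,0,0]]]' 85; python3 -m handwheel '[[[0,0,0,0],[0,0,0,0],[0,0,0,0],[0,0,0,0]]]' 0 100
```

```text
t: 40.92
tcp_pos: [0.5447, 0.3229, 0.1284]
tool_rot: [0.707, 0.707, 0.0, 0.0]
force: [0.8, 0.5, 0.5]
finger_gap: 0.991
gripper_force: 0.0
t: 41.42
tcp_pos: [0.5449, 0.3233, 0.1298]
tool_rot: [0.707, 0.707, 0.001, 0.001]
force: [-1.4, -1.0, 6.2]
finger_gap: 0.726
gripper_force: 108.5
```

```bash
python3 -m handwheel '[[[0,0,-0.5,0],[0,0,-1,0],[-0.5,0,-0.3,0],[-1,0.12,0,0],[-1,0.12,0,0],[-1,0.12,0,0],[-1,0.12,0,0],[-1,0.12,0,0],[-1,0.12,0,0],[-1,0.12,0,0],[-1,0.12,0,0],[-1,0.12,0,0],[-1,0.12,0,0],[-1,0.12,0,0],[-1,0.12,0,0],[-1,0.12,0,0],[-1,0.12,0.6,0],[-1,0.12,0.8,0]]]'; python3 -m handwheel '[[[-1,0.12,1,0],[0,0,1,0],[0,0,0.7,0],[0,0,0,0]]]';python3 look.py w10
```

```text
t: 43.68
tcp_pos: [0.5886, -0.0659, 0.1374]
tool_rot: [0.707, 0.707, -0.0, -0.0]
force: [-0.0, -0.1, -6.0]
finger_gap: 0.723
gripper_force: 110.7
t: 44.18
tcp_pos: [0.5904, -0.089, 0.0686]
tool_rot: [0.707, 0.707, -0.001, -0.002]
force: [-0.5, 1.3, -6.3]
finger_gap: 0.73
gripper_force: 110.7
[ 0.59039207 -0.08901061  0.06857271] [-0.4541347   1.33036767 -6.26505121]
blue (np.float64(361.0), np.float64(235.7)) 1974 (318, 201, 82, 77) L [ 0.59069674 -0.07032471] R [ 0.63048064 -0.07027835] T [ 0.61023854 -0.05185651]
blue (np.float64(50.6), np.float64(258.6)) 1370 (8, 231, 79, 78) L [ 0.42958978 -0.08596046] R [ 0.47207063 -0.08572291] T [ 0.4552082  -0.06675119]
red (np.float64(372.8), np.float64(439.9)) 544 (352, 421, 35, 39) L [ 0.61085752 -0.19234674] R [ 0.63083965 -0.19245816] T [ 0.62061498 -0.18087962]
red (np.float64(263.7), np.float64(441.0)) 540 (251, 423, 32, 37) L [ 0.55152663 -0.1931514 ] R [ 0.56978637 -0.19294858] T [ 0.56139116 -0.18246916]
```

View pics/w10.png

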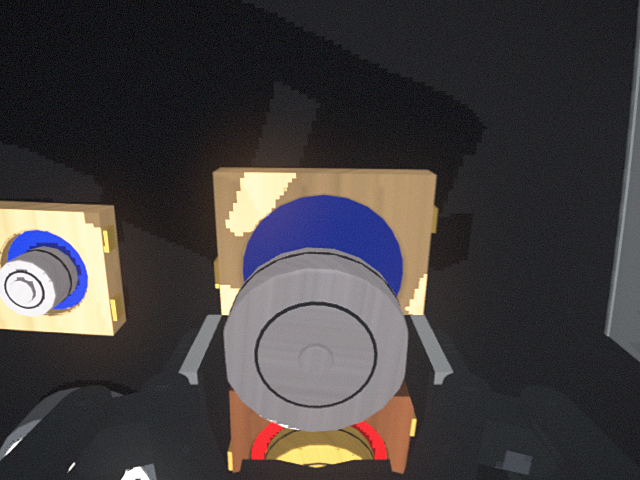

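```bash
python3 -m handwheel '[[[-0.03,0.08,0.7,0],[0,0,0.7,0],[0,0,0.35,0],[0,0,0.15,0],[0,0,0.07,0],[0,0,0,0]]]'; python3 -m handwheel '[[[0,0,0.06,0],[0,0,0.03,0],[0,0,0,0]]]'
```

```text
t: 44.98
tcp_pos: [0.5945, -0.0903, 0.0213]
tool_rot: [0.707, 0.707, 0.0, 0.0]
force: [-0.5, 0.8, -6.3]
finger_gap: 0.728
gripper_force: 110.9
t: 45.35
tcp_pos: [0.5942, -0.0902, 0.0189]
tool_rot: [0.707, 0.707, 0.0, 0.0]
force: [0.4, 0.2, -5.8]
finger_gap: 0.725
gripper_force: 110.9
```

```bash
python3 -m handwheel '[[[0,0,0.04,0],[0,0,0,0],[0,0,0,0]]]'
```

```text
t: 45.72
tcp_pos: [0.5942, -0.0902, 0.0178]
tool_rot: [0.707, 0.707, -0.0, -0.0]
force: [-0.2, 0.7, -5.7]
finger_gap: 0.727
gripper_force: 110.9
```

```bash
python3 -m handwheel '[[[0,-0.03,0.05,0],[0,0,0,0],[0,0,0,0]]]'
```

```text
t: 46.1
tcp_pos: [0.5934, -0.0902, 0.0165]
tool_rot: [0.707, 0.707, -0.0, -0.0]
force: [-0.3, -0.0, -5.7]
finger_gap: 0.727
gripper_force: 110.9
```

```bash
python3 -m handwheel '[[[0,0,0.04,0],[0,0,0,0],[0,0,0,0]]]'
```

```text
t: 46.48
tcp_pos: [0.5936, -0.0903, 0.0159]
tool_rot: [0.707, 0.707, 0.0, 0.0]
force: [-1.1, 0.0, -1.3]
finger_gap: 0.725
gripper_force: 111.5
```

```bash
python3 -m handwheel '[[[0,0,0.03,0],[0,0,0,0],[0,0,0,0]]]'; python3 -m handwheel '[[[0,0,0,0],[0,0,0,0],[0,0,0,0],[0,0,-0.5,0],[0,0,-1,0],[0,0,-1,0],[0,0,-1,0],[0,0,-1,0],[0.5,0,-1,0],[1,0,-1,0],[1,0,-1,0],[1,0,-1,0],[1,0,-0.5,0],[1,0,0,0],[1,0,0,0],[0,0,0,0],[0,0,0,0]]]' 82; python3 - <<'E'
from h import *
q,d=snapshot("scene");print(sense()["tcp_pos"])
cv2.imwrite("pics/fin.png",cv2.resize(q[200:350,60:445],(780,304),interpolation=cv2.INTER_CUBIC)[:,:,::-1])
E
```

```text
t: 46.85
tcp_pos: [0.5936, -0.0903, 0.0159]
tool_rot: [0.707, 0.707, 0.0, 0.0]
force: [-1.9, 0.2, 6.0]
finger_gap: 0.729
gripper_force: 112.1
t: 48.98
tcp_pos: [0.5935, 0.0717, 0.2402]
tool_rot: [0.707, 0.707, -0.0, 0.0]
force: [-1.0, -0.4, 0.4]
finger_gap: 0.964
gripper_force: 0.0
[0.59352514 0.07144197 0.2400744 ]
```

View pics/fin.png

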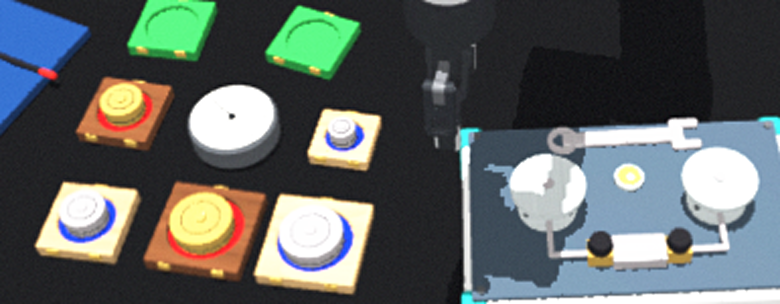

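All five masses lie flat in their own recesses, and both heads are empty.

```bash
python3 -c "
from station import sign_off
print(sign_off())"
```

```text
the job is handed in; nothing more can be done
None
```

Both balance heads are unloaded and all five masses were lowered into their own cases, lying flat with spigot up; I handed the job in at about 49 s of the 144 s allowed.

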